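Hold the walnut offcut home in the drilling jig

TASK

Take the dark walnut offcut from the bench, lay it on the white bed of the drilling jig and slide it along the fence, under the aluminium guide bridge, until its end meets the red stop. Finish while still holding it there ready for drilling: with one steady diagonal push of the gripper, press it firmly against the stop, the fence and the bed all at once, and do not let go. Leave the two other offcuts, the glue bottle and the pencil tin where they are.

Things in the scene. Friction and masses are not known exactly. Their poses are not given: they have to be found in the camera images.
- offcut_center (a point): Centre (half-way up) of the loose walnut offcut: a dark brown bar 40 mm wide (its x), 200 mm long (its y), 50 mm high (its z), about 0.2 to 0.35 kg, with a pale cross marked on top 67 mm either side of the middle. It starts lying on the bench (underside at z = 0) on the right, with its marked top up; either end may go first.
- jig_corner (a point): Inner corner of the fixed drilling jig, where the bed's top (18 mm above the bench), the fence's face and the stop's face meet. Axes of the jig: +y runs along the fence towards the stop, +x points through the fence, z up. The seated offcut has its long axis along y and its centre at (-20, -100, +25) mm from here. The offcut enters from the -y end. The jig's faces are waxed and slick (friction about 0.25); the jig is screwed down and rigid.
- bed: The jig's white flat bed, 130 (x) x 320 (y) mm, top face 18 mm above the bench; its origin is at bench height under the bed's centre, at (-30, -130, -18) mm from jig_corner; axes as jig_corner.
- fence: Brown wooden fence strip along the bed's +x side, only 12 mm high above the bed, 30 wide (x), 290 long (y, from the stop back to the mouth end); its inner face is the plane x = 0 of jig_corner. Origin and axes as bed. Fingers holding the offcut across its width pass over it only if their tips stay more than 12 mm above the bed.
- stop: Red stop block across the bed at its +y end, 112 (x) x 25 (y), 40 mm high above the bed; its face is the plane y = 0 of jig_corner. Origin and axes as bed.
- bridge: Fixed aluminium drill-guide bridge with a brass bush, spanning the bed 15 to 50 mm before the stop's face (y = -50 to -15 of jig_corner). Its opening is 58 mm high above the bed and runs from x = -62 (near leg) to x = +6 (far leg, behind the fence's face), so the channel between near leg and fence is 62 mm wide; its top is 72 mm above the bed and its bush 78. Origin and axes as bed.
- pine_block: Bystander: another offcut, small, pale pine, 45 x 90 x 35 high; leave it alone. Sizes in mm, origin under its middle.
- ash_block: Bystander: another offcut, smaller and mid-brown, 45 x 105 x 25 high; leave it alone. Sizes in mm, origin under its middle.
- glue: Bystander: glue bottle, diameter 60, 150 high, standing left of the jig; leave it alone. Sizes in mm, origin under its middle.
- pencil_tin: Bystander: open steel tin, diameter 76, 100 high, standing left of the jig; leave it alone. Sizes in mm, origin under its middle.
Mind the look-alikes: they are no part of the job. Of the things that look like the part that bears offcut_center, the middle-sized one is meant.

How it is judged (in metres and radians):
On the way:
1. the offcut's leading end is under the bridge, the offcut low on the bed (y of offcut_center in the frame of jig_corner above -0.135 m and z of offcut_center in the frame of jig_corner between 0.02 and 0.033 m and x of offcut_center in the frame of jig_corner between -0.045 and -0.015 m), for 0.05 s.
At the end, for the whole second after the job is handed in: The offcut lies flat on the bed, top up, within 3 mm of home against fence and stop and 0.04 rad of square, at rest; the gripper still pushes it so that it bears on fence and stop with over 3 N each and on the bed with over 6 N (weight included), through the last second (x of offcut_center in the frame of jig_corner between -0.023 and -0.017 m and y of offcut_center in the frame of jig_corner between -0.103 and -0.097 m and z of offcut_center in the frame of jig_corner between 0.022 and 0.028 m and angle between the y axis of offcut_center and the y axis of jig_corner, either way round below 0.04 rad and angle between offcut_center's own z axis and vertical below 0.04 rad and contact force between offcut and fence above 3 N and contact force between offcut and stop above 3 N and contact force between offcut and bed above 6 N and contact force between offcut and the fingers above 3 N and linear speed of offcut below 0.01 m/s); the arm keeps its last pose, push and grip.
It fails at once if one of the other offcuts, the glue bottle or the tin is shifted more than 20 mm (distance of any of pine_block, ash_block, glue, pencil_tin from where it was at the start of the episode above 0.02 m).
It also fails if it takes over 51 s, if anything falls off the work surface, if the arm or the gripper's body presses on something with over 40 N, if the wrist force passes 120 N, or if a joint passes its speed limit or range.

ROBOT

A 6-joint arm with a two-finger parallel gripper is mounted at the origin on the work surface. World frame = base frame: x ahead of the robot, y to its left, z up, the work surface at z = 0. Lengths are in mm, angles in rad, forces in N, time in s.
With the tool pointing down it reaches from about 275 to 825 mm from the base axis. Payload 5.2 kg.
Tool frame: the origin (TCP) lies at the very end of the fingers, on their centre line; the grasp point (between the pads) lies 19 mm behind it; z points along the fingers, y is the line along which they close (so a half turn about z gives the same grasp; the last joint's range is limited). The gripper opens to 93 mm and grips with 3 to 60 N. Pads are 15 mm wide; open, the fingers measure 128 mm over their backs; the gripper's body (75 mm by 188 mm) begins 65 mm behind the grasp point.
Start: joints at [-1.491, 0.259, 1.535, -0, 1.348, -0.203], TCP at [153.496, -528.151, 218.653] pointing down, gripper open.
Joint ranges: [-3.14, 3.14], [-0.91, 2.08], [0.19, 2.58], [-1.22, 4.36], [0.22, 2.71], [-3.12, 3.12]. Speed limits (rad/s): [2.57, 2.57, 3.14, 3.14, 3.14, 3.14].

INTERFACE

Orientations are given as [roll, pitch, yaw] about the fixed x, y, z axes, in that order (R = Rz(yaw) Ry(pitch) Rx(roll)).
In Python, from bench import robot gives the robot as it stands. The module is installed in compiled form; this text tells all that it offers. Calls block until the motion is done:
- robot.move_ptp(position, orientation): joint-space move of the TCP to a pose.
- robot.move_linear(position, ori=None, speed=150, f_stop=None): straight line of the TCP; ori=None keeps the orientation; speed is the mean speed in mm/s. With f_stop (N) it stops when the force on the tool has changed by that much, and returns True; else False.
- robot.move_j(angles): joint-space move.
- robot.move_gripper(opening): opening from 0.0 (shut) to 1.0 (fully open); the grip force is fixed at half the most; returns when the fingers have stopped.
- robot.sleep(seconds).
- robot.inverse_kinematics(position, orientation): joint angles nearest the present ones, or None.
- robot.get_image(name): name is "scene" or "top"; returns a dict with "img" (400x640x3 uint8, blue, green, red), "fovy" (degrees; the focal length in pixels is half the picture's height over the tangent of half this angle, whatever the lens; pixels are square), "cx", "cy" (the principal point, pixels), "k1" (the pictures are not rectified: a ray, as slopes to the right and down, at radius r is drawn at 1 + k1 r^2 times it, then the intrinsics apply), "eye" and "orientation" of the camera in the world. Camera axes: x right, y down, z forward; pixel columns grow to the right and rows downward; lengths in mm; the calibration is good to about 2 mm. A picture is of the moment at which its call begins. There is no depth.
A pose or a line that the arm cannot do raises robot.MotionError and nothing moves.
- robot.hand_in(): hands the job in; it is judged then, once.
Readings, each from a call of its own:
- robot.current_t(): time.
- robot.current_qpos(): joint angles.
- robot.current_joint_vel(): joint speeds.
- robot.current_joint_efforts(): joint torques, N m.
- robot.current_tcp_pos(): TCP position.
- robot.current_eef_rot(): TCP orientation.
- robot.current_contact_force(): force on the tool from outside, world axes, zero at the start.
- robot.current_ft_torque(): the same for the moment, N m.
- robot.current_gripper_width(): opening from 0.0 (shut) to 1.0 (fully open).
- robot.current_finger_force(): force on a finger pad.
Only numpy, scipy, OpenCV 4.12 (cv2) and the standard library are available. Lean on these libraries where they do the work, as an engineer would, in place of code of your own. Each camera call takes 0.05 s, during which the arm holds its last target. There are 200 camera calls.

## Working session

There is one attempt and no reset: what is moved stays moved. The work goes in short steps, each a Python script; the robot and the scene stay as the last script left them, time stands still between calls to the robot, and variables do not carry over. Pictures are saved under pics/ and viewed, at most 10 in all, crops included, and the job is handed in when it is done.

```bash
mkdir -p pics
python3 - <<'E'
from bench import robot
import cv2
for n in("top","scene"):
    d=robot.get_image(n); cv2.imwrite(f"pics/{n}0.png",d["img"]); print(n,{k:v for k,v in d.items() if k!="img"})
print(robot.current_t(),robot.current_eef_rot())
E
```

```text
top {'fovy': 42.07129258992808, 'cx': 313.5675117939215, 'cy': 199.2988668172949, 'k1': -0.08958523788747101, 'eye': array([ 194.86908027,   52.1555294 , 1717.67940609]), 'orientation': array([-3.00272010e+00,  1.61358373e-03, -1.59478947e+00])}
scene {'fovy': 56.496008665000396, 'cx': 317.7601456331771, 'cy': 202.29563712608635, 'k1': -0.07877280760343966, 'eye': array([ 977.67345419, -541.43523304,  825.85933895]), 'orientation': array([-2.33510231, -0.01845073,  0.73982071])}
0.1 [-3.13997349e+00 -3.35892820e-04  2.82814077e-01]
```

View pics/top0.png

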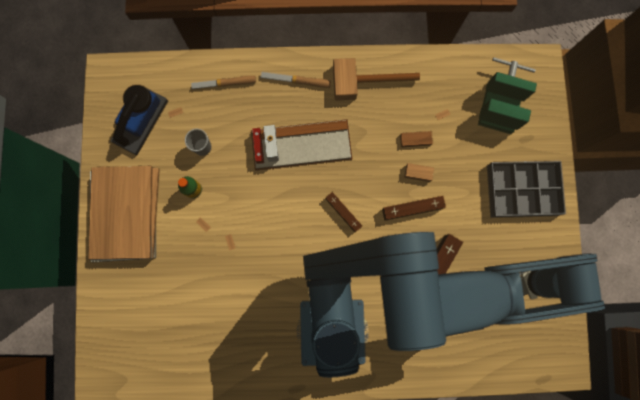

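View pics/scene0.png

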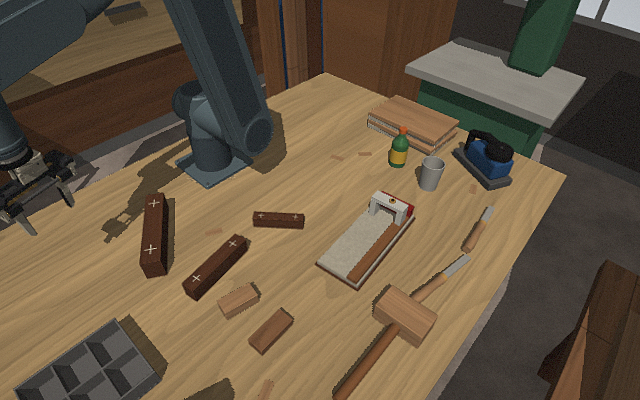

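Dark-walnut candidates (top view): a small one at (343,212), a medium one at (414,208) and a large one at (448,252). They all carry crosses, and the medium one should be the 200 mm bar. I'll measure all three and confirm with a crop.

```bash
cat > h.py <<'E'
from bench import robot
import cv2, numpy as np
from scipy.spatial.transform import Rotation as R
def ray(d,px):
    f=200/np.tan(np.radians(d["fovy"]/2)); k=d["k1"]
    K=np.array([[f,0,d["cx"]],[0,f,d["cy"]],[0,0,1.]])
    p=cv2.undistortPoints(np.array(px,float).reshape(-1,1,2),K,np.array([k,0,0,0.])).reshape(-1,2)
    return np.c_[p,np.ones(len(p))]@R.from_euler("xyz",d["orientation"]).as_matrix().T
def plane(d,px,z):
    r=ray(d,px); return d["eye"]+r*((z-d["eye"][2])/r[:,2:])
def tri(d1,p1,d2,p2):
    A=0;b=0
    for d,p in((d1,p1),(d2,p2)):
        u=ray(d,[p])[0];u/=np.linalg.norm(u);M=np.eye(3)-np.outer(u,u);A=A+M;b=b+M@d["eye"]
    return np.linalg.solve(A,b)
def crosses(d,roi):
    """pale cross centroids on the dark bars inside roi (x0,y0,x1,y1)"""
    x0,y0,x1,y1=roi; g=cv2.cvtColor(d["img"],cv2.COLOR_BGR2HSV)[y0:y1,x0:x1]
    dark=((g[...,2]<110)&(g[...,0]<15)&(g[...,1]>90)).astype(np.uint8)
    n,l,s,c=cv2.connectedComponentsWithStats(dark); out=[]
    for i in range(1,n):
        if s[i,4]<150: continue
        cs,_=cv2.findContours((l==i).astype(np.uint8),cv2.RETR_EXTERNAL,cv2.CHAIN_APPROX_NONE)
        m=np.zeros_like(dark); cv2.fillPoly(m,[cv2.convexHull(cs[0])],1); m=cv2.erode(m,np.ones((3,3),np.uint8))
        v=g[...,2].astype(float)*m; w=(v>105)*(g[...,1]<140)*m
        w=cv2.dilate(w.astype(np.uint8),np.ones((2,2),np.uint8))
        k,ll,ss,cc=cv2.connectedComponentsWithStats(w)
        out.append((c[i]+[x0,y0],s[i,4],[(cc[j]+[x0,y0]).round(1).tolist()+[int(ss[j,4])] for j in range(1,k) if ss[j,4]>4],
          (cv2.boxPoints(cv2.minAreaRect(cs[0]))+[x0,y0]).round(1).tolist()))
    return out
E
python3 - <<'E'
from h import *
T=robot.get_image("top");S=robot.get_image("scene")
for c in crosses(T,(310,185,475,280)): print("T",c)
for c in crosses(S,(100,180,320,310)): print("S",c)
a=cv2.resize(T["img"][115:275,240:470],None,fx=3.4,fy=3.4,interpolation=cv2.INTER_CUBIC)
cv2.imwrite("pics/c1.png",a)
b=cv2.resize(S["img"][180:300,305:425],None,fx=5,fy=5,interpolation=cv2.INTER_CUBIC)
cv2.imwrite("pics/c2.png",b)
E
```

```text
T (array([343.25737265, 211.68364611]), np.int32(373), [[334.1, 200.4, 11], [354.5, 224.0, 12]], [[325.0, 197.8], [331.7, 191.9], [361.3, 225.3], [354.7, 231.2]])
T (array([413.88822653, 207.49627422]), np.int32(671), [[435.1, 202.9, 29], [394.7, 211.4, 27]], [[382.7, 207.8], [442.5, 195.6], [444.9, 207.2], [385.1, 219.4]])
T (array([447.12548263, 252.99034749]), np.int32(518), [[450.0, 249.4, 43]], [[427.4, 267.1], [446.6, 232.5], [462.5, 241.4], [443.3, 276.0]])
S (array([153.18325527, 235.97599532]), np.int32(1708), [[153.7, 203.1, 48], [150.6, 249.3, 62]], [[138.9, 277.6], [142.7, 191.1], [169.6, 192.3], [165.8, 278.8]])
S (array([278.09266943, 219.86445367]), np.int32(723), [[261.0, 215.8, 23], [295.4, 217.1, 21]], [[252.5, 226.1], [253.2, 211.1], [303.6, 213.5], [302.9, 228.5]])
S (array([214.45694087, 266.70244216]), np.int32(1556), [[232.6, 243.6, 46], [196.4, 278.2, 51]], [[178.5, 286.5], [235.5, 229.5], [251.5, 245.5], [194.5, 302.5]])
```

View pics/c1.png

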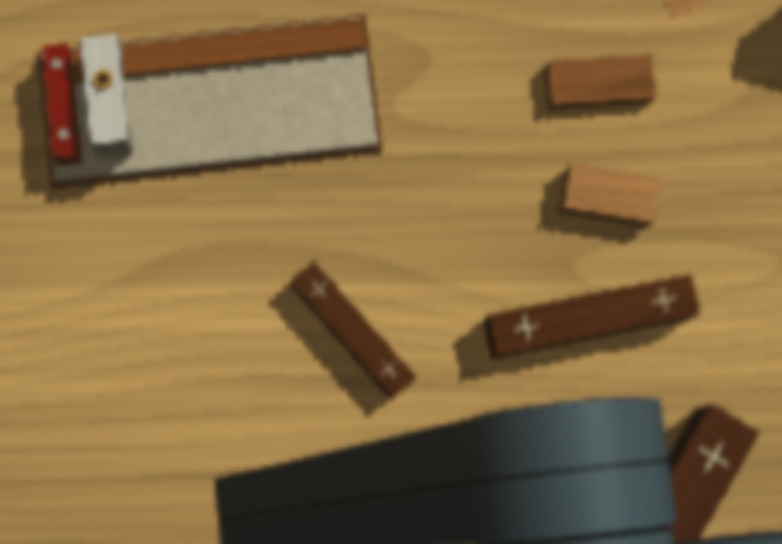

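View pics/c2.png

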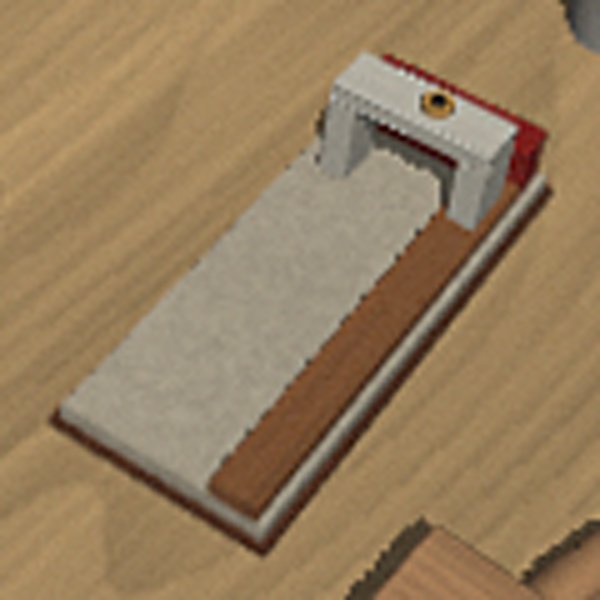

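The top crop shows the medium walnut bar with crosses at (527,326) and (664,299). The small bar is to its left and the large one to its lower right. The scene crop shows the fence's inner top edge running from (210,487) to (440,212), with the bridge and red stop at the far end.

```bash
cat > m.py <<'E'
from h import *
def measure_jig(T,S):
    us=lambda p,s,o:(np.array(p,float)+.5)/s-.5+o
    H=lambda d:cv2.cvtColor(d["img"],cv2.COLOR_BGR2HSV)
    h=H(S); brown=(h[...,0]<14)&(h[...,1]>110)&(h[...,2]>60)
    ps=[]
    for r in range(230,274):                        # first brown pixel right of bed, per row
        x0=int(305+(210+(487-(r-180)*5)*230/275)/5)
        c=[x for x in range(x0-5,x0+6) if brown[r,x]]
        if c: ps.append((c[0]-.5,r))
    s=plane(S,ps,30)[:,:2]
    h=H(T); b2=(h[...,0]<14)&(h[...,1]>110)&(h[...,2]>60); pt=[]
    for x in range(282,345):
        c=[r for r in range(118,143) if b2[r,x]]
        if c: pt.append((x,c[-1]+.5))
    t=plane(T,pt,18)[:,:2]
    L=lambda q:cv2.fitLine(q.astype(np.float32),cv2.DIST_HUBER,0,.01,.01).ravel()
    ls,lt=L(s),L(t)
    for n,l in(("scene",ls),("top",lt)):
        d=l[:2]*np.sign(l[1]); print(n,"fence yaw",np.arctan2(-d[0],d[1]),"pt",l[2:], "x at y=100:",l[2]+d[0]/d[1]*(100-l[3]))
    mt=plane(T,us([(366,52),(376,146)],3.4,np.array([240,115])),18)[:,:2]
    ms=plane(S,us([(62,408),(265,530)],5,np.array([305,180])),18)[:,:2]
    st=plane(T,us([(42,47),(54,158)],3.4,np.array([240,115])),58)[:,:2]
    return ls,lt,mt,ms,st
if __name__=="__main__":
    T=robot.get_image("top");S=robot.get_image("scene")
    ct=[(435.1,202.9),(394.7,211.4)]; cs=[(196.4,278.2),(232.6,243.6)]
    for a,b in zip(ct,cs): print("cross",tri(T,a,S,b).round(1))
    print("z50",plane(T,ct,50)[:,:2].round(1),plane(S,cs,50)[:,:2].round(1))
    ls,lt,mt,ms,st=measure_jig(T,S)
    d=(ls[:2]*np.sign(ls[1])+lt[:2]*np.sign(lt[1])); d/=np.linalg.norm(d)
    print("mouth y' T,S",mt@d,ms@d,"stop back",st@d, "diff should be 315; x' fence", (ls[2:]@[d[1],-d[0]],lt[2:]@[d[1],-d[0]]), "d",d)
E
python3 m.py
```

```text
cross [ 407.  -344.5   50.1]
cross [ 382.8 -211.4   48.8]
z50 [[ 406.6 -345.3]
 [ 382.1 -212.1]] [[ 407.4 -343.8]
 [ 384.4 -211. ]]
scene fence yaw 0.09150774 pt [657.5657    32.593372] x at y=100: 651.3802
top fence yaw 0.093677476 pt [660.49146   47.636032] x at y=100: 655.5717
mouth y' T,S [-131.29913154 -129.01767095] [-132.53132194 -130.84797711] stop back [183.68569909 182.9765143 ] diff should be 315; x' fence (np.float32(657.7625), np.float32(662.0666)) d [-0.09246036  0.9957164 ]
```

The medium bar's cross spacing measures 135 mm (134 expected), so it is the right one. Its centre is about (395,-278) with yaw 0.18. The jig corner is about (642.5,219) with yaw 0.093. Next I pick it up.

```bash
cat >> h.py <<'E'
JY=0.0926; C=np.array([642.5,219.,18.]); RJ=R.from_euler("z",JY).as_matrix()
J=lambda x,y,z:C+RJ@np.array([x,y,z],float)      # jig frame -> world
OJ=[np.pi,0,JY+np.pi/2]
E
python3 - <<'E'
from h import *
O=[np.pi,0,.181+np.pi/2]; c=np.array([395.,-278.])
print(robot.inverse_kinematics([*c,19],O),robot.inverse_kinematics(J(-24,-100,19),OJ))
robot.move_ptp([*c,110],O)
robot.move_linear([*c,19],speed=100,f_stop=8); print(robot.current_tcp_pos())
robot.move_gripper(0.0)
print(robot.current_gripper_width()*93,robot.current_finger_force(),robot.current_contact_force())
f0=robot.current_contact_force()
robot.move_linear([*c,110],speed=120)
print(robot.current_gripper_width()*93,robot.current_finger_force(),robot.current_contact_force()-f0)
robot.move_ptp(J(-26,-215,100),OJ)
print(robot.current_t(),robot.current_contact_force())
T=robot.get_image("top");S=robot.get_image("scene")
cv2.imwrite("pics/p1.png",cv2.resize(S["img"][120:320,200:480],None,fx=2.8,fy=2.8))
E
```

```text
[-0.84472073  0.37808591  1.93587379  0.          0.82763296 -1.02572073] [ 1.01986558e-02  5.75896201e-01  1.52134200e+00 -4.44089210e-16
  1.04435445e+00 -8.24013442e-02]
[ 395.29472351 -278.45499451   19.46482811]
39.71179448669249 29.95883882045746 [ 0.96447774 -0.00759007 -0.60858289]
40.01259924525693 29.963739216327667 [-1.88959861 -0.49576949 -2.91576928]
5.8917 [ 0.03712808  1.14703538 -3.12360824]
```

View pics/p1.png

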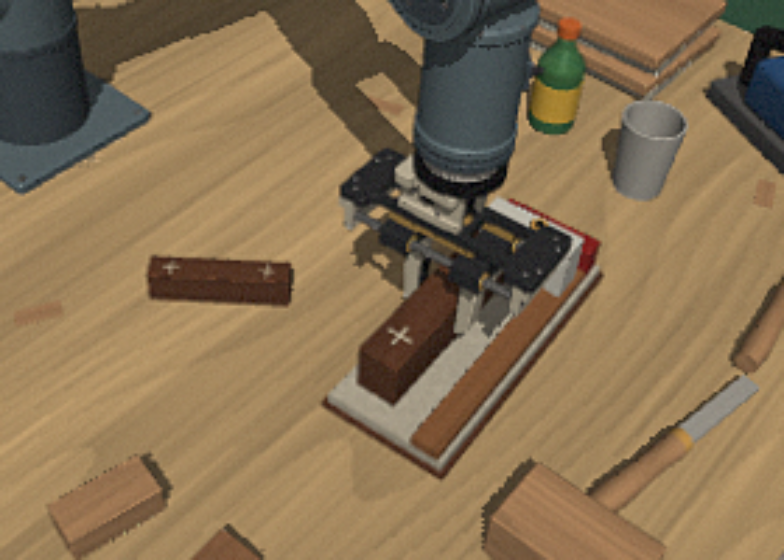

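The bar is held square above the bed, with its visible cross at (400,336) in the crop. Next I lower it to contact, ease off slightly and slide.

Run:
```python
from h import *
loc=lambda:(RJ.T@(robot.current_tcp_pos()-C)).round(2)
F=lambda:(RJ.T@robot.current_contact_force()).round(2)
print(F())
robot.move_linear(J(-26,-215,26),speed=100)
print(robot.move_linear(J(-26,-215,14),speed=15,f_stop=4),loc(),F())
z=loc()[2]+.6
robot.move_linear(J(-26,-215,z),speed=15); print(loc(),F())
print(robot.move_linear(J(-26,-125,z),speed=60,f_stop=8),loc(),F())
print(robot.move_linear(J(-26,-85,z),speed=20,f_stop=5),loc(),F(),robot.current_t())
```

```text
[ 0.41  0.17 -3.88]
True [ -25.85 -214.99   18.95] [0.55 0.6  5.24]
[ -26.34 -214.89   19.06] [-0.22  0.53 -2.23]
False [ -25.94 -125.42   19.56] [-0.14 -0.28 -2.98]
True [-26.29 -99.8   19.03] [ 0.21 -0.9   2.61] 10.6167
```

Run:
```python
from h import *
loc=lambda:(RJ.T@(robot.current_tcp_pos()-C)).round(2)
F=lambda:(RJ.T@robot.current_contact_force()).round(2)
z=20.0
robot.move_linear(J(-26,-101.5,z),speed=10); robot.sleep(.3); print(loc(),F())
print(robot.move_linear(J(-26,-90,z),speed=8,f_stop=5),loc(),F()); robot.sleep(.3); print(loc(),F())
y=loc()[1]-.8
robot.move_linear(J(-26,y,z),speed=8); robot.sleep(.2); print(loc(),F())
print(robot.move_linear(J(-10,y,z),speed=8,f_stop=5),loc(),F()); robot.sleep(.3); print(loc(),F(),robot.current_t())
```

```text
[ -26.14 -101.49   19.85] [ 0.21  0.14 -3.45]
True [-26.62 -99.83  19.21] [ 0.08 -0.67 -2.63]
[-26.68 -99.83  19.09] [ 0.64 -0.27  4.55]
[ -26.34 -100.65   19.53] [ 0.16  1.03 -2.55]
True [ -21.4  -100.59   19.22] [ 0.   -0.14  3.17]
[ -21.36 -100.59   19.21] [-0.42 -0.5   5.58] 14.1583
```

Run:
```python
from h import *
loc=lambda:(RJ.T@(robot.current_tcp_pos()-C)).round(2)
F=lambda:(RJ.T@robot.current_contact_force()).round(2)
z=21.5
robot.move_linear(J(-24,-101.5,z),speed=10); robot.sleep(.3); print(loc(),F())
print(robot.move_linear(J(-24,-90,z),speed=8,f_stop=6),loc(),F()); robot.sleep(.3); print(loc(),F())
y=loc()[1]-1.5
robot.move_linear(J(-24,y,z),speed=8); robot.sleep(.2); print(loc(),F())
print(robot.move_linear(J(-10,y,z),speed=8,f_stop=6),loc(),F()); robot.sleep(.3); print(loc(),F(),robot.current_t())
```

```text
[ -24.06 -101.48   21.4 ] [ 0.23  0.3  -3.03]
True [-24.52 -99.81  20.8 ] [-0.12 -0.74 -2.59]
[-25.46 -99.81  19.62] [ 0.07 -0.93 -2.88]
[ -24.06 -101.29   21.45] [-0.54 -0.22 -3.43]
True [ -21.73 -101.21   20.11] [ 0.1   0.41 -3.2 ]
[ -22.24 -101.18   19.56] [ 1.28  0.72 -1.38] 17.6917
```

Contact repeats at x≈-21.4, y≈-99.8, z≈19.1. From just short of it I'll push diagonally in small steps and read the forces.

Run:
```python
from h import *
loc=lambda:(RJ.T@(robot.current_tcp_pos()-C)).round(2)
def F(n=6):
    a=[]
    for _ in range(n): robot.sleep(.04); a.append(RJ.T@robot.current_contact_force())
    return np.mean(a,0).round(1)
c=np.array([-21.4,-99.8,19.1]); d=np.array([1,1,-1.])
robot.move_linear(J(*(c-1.2*d)),speed=8); print(loc(),F())
for s in np.arange(-.4,3.1,.4):
    robot.move_linear(J(*(c+s*d)),speed=5); f=F(); print(s.round(1),loc(),f,robot.current_finger_force())
    if -f[0]>7 and -f[1]>7 and f[2]>10 or np.linalg.norm(f)>40: break
print(robot.current_t())
```

```text
[ -23.07 -100.95   19.92] [ 0.1  0.2 -2.7]
-0.4 [ -21.75 -100.18   19.61] [-0.3  0.1 -1.5] 29.97053772211075
0.0 [-21.23 -99.96  19.48] [-1.8 -1.5  3.1] 29.968709349632263
0.4 [-20.93 -99.79  19.47] [-3.3 -2.7  6.7] 29.96748983860016
0.8 [-20.82 -99.78  19.44] [-5.  -3.7 10. ] 29.97042328119278
1.2 [-20.76 -99.78  19.45] [-7.1 -5.3 12.8] 29.97647613286972
1.6 [-20.78 -99.78  19.43] [-9.  -6.6 16.3] 29.982510209083557
2.0 [-20.73 -99.75  19.46] [-11.2  -7.7  18.9] 29.987515211105347
22.125
```

Run:
```python
from h import *
loc=lambda:(RJ.T@(robot.current_tcp_pos()-C)).round(2)
c=np.array([-21.4,-99.8,19.1])+[2.1,4.0,-2.3]
robot.move_linear(J(*c),speed=5); robot.sleep(.5)
for _ in range(3):
    robot.sleep(.2); print(loc(),(RJ.T@robot.current_contact_force()).round(1),robot.current_gripper_width()*93)
S=robot.get_image("scene");T=robot.get_image("top")
a=cv2.resize(S["img"][165:305,300:430],(560,600),interpolation=cv2.INTER_CUBIC); cv2.imwrite("pics/e1.png",a)
for d,n in((S,"S"),(T,"T")):
    print(n,crosses(d,(305,185,420,290) if n=="S" else (250,110,360,175)))
print(robot.current_t(),robot.current_ft_torque(),robot.current_eef_rot())
```

```text
[-20.77 -99.67  19.38] [-12.5 -14.1  20.4] 39.595523803219415
[-20.78 -99.7   19.36] [-12.4 -14.   20. ] 39.97828652223987
[-20.74 -99.7   19.4 ] [-11.9 -13.   21.4] 39.78744536097195
S [(array([369.73551263, 234.02228826]), np.int32(673), [[367.3, 234.5, 43]], [[349.1, 244.9], [379.2, 209.8], [393.4, 221.9], [363.2, 257.1]]), (array([364.23791822, 264.78066914]), np.int32(269), [[353.8, 261.5, 1206], [386.1, 233.1, 18], [367.3, 260.2, 14]], [[314.4, 262.7], [414.0, 218.0], [431.1, 256.2], [331.6, 300.9]]), (array([376.50657895, 254.13815789]), np.int32(152), [[387.4, 231.9, 21], [367.3, 260.2, 14], [359.5, 266.0, 8]], [[346.4, 277.7], [395.2, 218.4], [403.5, 225.3], [354.8, 284.6]])]
T [(array([315.63690476, 134.85714286]), np.int32(168), [[312.1, 135.2, 25], [323.6, 135.0, 20]], [[309.0, 128.0], [328.0, 128.0], [328.0, 143.0], [309.0, 143.0]])]
23.8833 [-2.19156599e+00  1.81891552e+00 -3.46826358e-04] [-3.11206486  0.00821659  1.6661554 ]
```

View pics/e1.png

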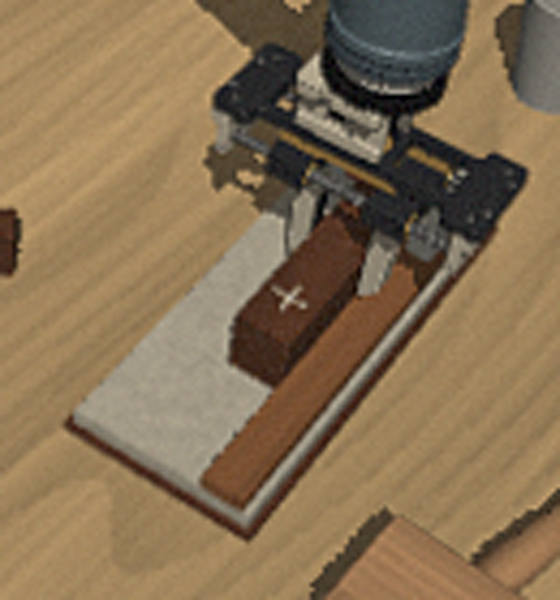

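The bar sits under the bridge against fence and stop. But the tool has tilted about 0.03 rad under load, and z rose 0.3 mm. I'll correct that with a commanded counter-tilt while keeping the push.

Run:
```python
from h import *
loc=lambda:(RJ.T@(robot.current_tcp_pos()-C)).round(2)
c=np.array([-21.4,-99.8,19.1])+[2.0,3.6,-2.3]
O=np.array(OJ); 
for k in range(4):
    e=robot.current_eef_rot(); err=(e-OJ+np.pi)%(2*np.pi)-np.pi
    O=O-.7*err*[1,1,0]
    robot.move_linear(J(*c),ori=list(O),speed=5); robot.sleep(.5)
    fs=[]
    for _ in range(5): robot.sleep(.05); fs.append(RJ.T@robot.current_contact_force())
    print(err.round(4),loc(),np.mean(fs,0).round(1),robot.current_ft_torque().round(2),(O-OJ).round(3))
e=robot.current_eef_rot(); print(((e-OJ+np.pi)%(2*np.pi)-np.pi).round(4),robot.current_t())
```

```text
[0.0295 0.0082 0.0028] [-21.06 -99.42  18.92] [-11.3 -11.6  19.5] [-2.29  2.29 -0.09] [-0.021 -0.006  0.   ]
[-0.0176 -0.001   0.0004] [-20.9  -99.41  18.73] [-10.5 -11.3  17.8] [-2.19  2.03  0.02] [-0.008 -0.005  0.   ]
[-0.0056 -0.0003  0.0004] [-20.93 -99.39  18.7 ] [-11.7 -11.4  17.6] [-2.08  1.65  0.11] [-0.004 -0.005  0.   ]
[-0.0018 -0.0001  0.0005] [-20.9  -99.43  18.73] [-12.1 -11.5  17.4] [-2.16  1.53  0.08] [-0.003 -0.005  0.   ]
[-0.0006  0.      0.0005] 27.8833
```

Run:
```python
from h import *
loc=lambda:(RJ.T@(robot.current_tcp_pos()-C)).round(2)
S=robot.get_image("scene")
cr=[k for c in crosses(S,(305,185,420,290)) for k in c[2]]; print(cr)
print("cross in jig",[(RJ.T@(plane(S,[k[:2]],68)[0]-C)).round(1) for k in cr],"expect -20,-167")
robot.sleep(.5); print(loc(),(RJ.T@robot.current_contact_force()).round(1))
cv2.imwrite("pics/e2.png",cv2.resize(S["img"][195:285,330:420],(600,600),interpolation=cv2.INTER_CUBIC))
```

```text
[[367.1, 234.5, 41], [354.3, 261.3, 1242], [387.3, 232.8, 28], [369.0, 258.5, 8], [356.5, 278.5, 8], [388.1, 230.5, 50], [369.0, 258.5, 8], [361.6, 273.0, 18], [353.0, 273.0, 7], [356.5, 278.5, 8]]
cross in jig [array([ -20.8, -166.9,   50. ]), array([   1.1, -264.2,   50. ]), array([  19.8, -127.6,   50. ]), array([  26.1, -233.6,   50. ]), array([  34. , -304.8,   50. ]), array([  17.4, -118.8,   50. ]), array([  26.1, -233.6,   50. ]), array([  35.2, -283.4,   50. ]), array([  18.3, -296.4,   50. ]), array([  34. , -304.8,   50. ])] expect -20,-167
[-20.95 -99.42  18.69] [-11.6 -11.9  17.3]
```

View pics/e2.png

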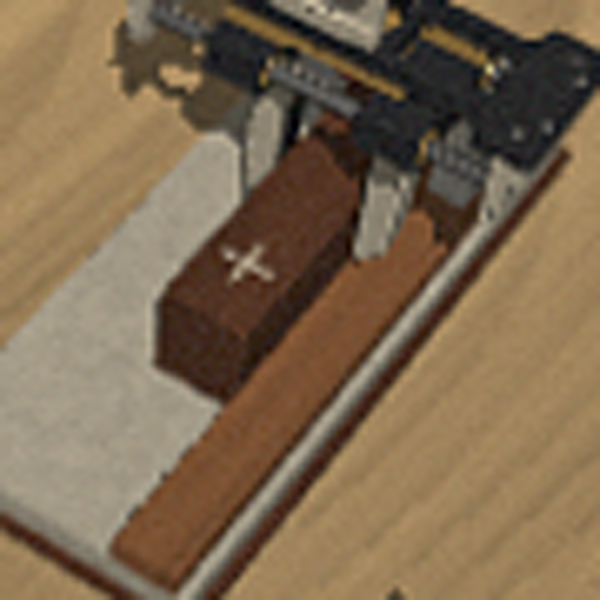

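The visible cross, at (247,265) in the crop, maps to (-20.8, -166.9) in the jig frame against an expected (-20, -167). The bar is flush to the fence, and the forces are steady at about 12, 12 and 17 N.

```bash
python3 -c "
from bench import robot
print(robot.hand_in())"
```

```text
the job is handed in; nothing more can be done
None
```

I handed the job in with the gripper still holding the walnut offcut against the stop, fence and bed; the steady push read about 12 N towards the stop, 12 N towards the fence and 17 N down, and the hand-in call returned no verdict.

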